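Clear the flat box off the slate and set the slate on the display stand

ROBOT

A 6-joint arm with a two-finger parallel gripper is mounted at the origin on the work surface. World frame = base frame: x ahead of the robot, y to its left, z up, the work surface at z = 0. Lengths are in m, angles in rad, forces in N, time in s.
With the tool pointing down it reaches from about 0.35 to 1 m from the base axis. Payload 7.1 kg.
Tool frame: the origin (TCP) lies between the finger pads; the fingertips stand 22 mm ahead of it and the grasp point (between the pads) lies 3 mm ahead of it; z points along the fingers, y is the line along which they close (so a half turn about z gives the same grasp; the last joint's range is limited). The gripper opens to 85 mm and grips with 20 to 120 N. Pads are 22 mm wide; open, the fingers measure 114 mm over their backs; the gripper's body (76 mm by 85 mm) begins 54 mm behind the grasp point. The pads swing forward as they close: fully open they stand 13 mm farther back than shut.
Start: joints at [1.251, 0.423, 1.63, -0, 1.089, -0.019], TCP at [0.185, 0.597, 0.253] pointing down, gripper open.
Joint ranges: [-3, 3], [-0.9, 2.11], [0.09, 2.58], [-1.31, 4.45], [0.11, 2.69], [-2.54, 2.54]. Speed limits (rad/s): [2.39, 2.39, 3.01, 3.14, 3.14, 3.14].

INTERFACE

Orientations are given as a rotation vector (axis times angle).
In Python, from rig import manip gives the robot as it stands. The module is installed in compiled form; this text tells all that it offers. Calls block until the motion is done:
- manip.move_to(position, orientation): joint-space move of the TCP to a pose.
- manip.servo_line(position, orientation=None, rate=0.15): straight line of the TCP; orientation=None keeps the orientation; rate is the mean speed in m/s.
- manip.set_joints(angles): joint-space move.
- manip.command_gripper(opening, f_grip=None): finger opening in m; f_grip is the grip in N (None keeps the last); returns when the fingers have stopped.
- manip.hold(seconds).
- manip.solve_ik(position, orientation): joint angles nearest the present ones, or None.
- manip.camera(name): name is "scene" or "top" or "wrist"; returns a dict with "image" (480x640x3 uint8, red, green, blue), "fx", "fy", "cx", "cy" (pixels), "cam_to_world" (4x4, takes a point from camera to world coordinates); the wrist camera has in their place "mount" (4x4, takes a point from camera to tool coordinates, whose origin is the TCP and whose axes are the flange's). Camera axes: x right, y down, z forward; pixel columns grow to the right and rows downward; lengths in m; the calibration is good to about 2 mm. A picture is of the moment at which its call begins: read the wrist's pose just before it. There is no depth.
A pose or a line that the arm cannot do raises manip.IKError and nothing moves.
- manip.sign_off(): hands the job in; it is judged then, once.
Readings, each from a call of its own:
- manip.get_time(): time.
- manip.get_joint_positions(): joint angles.
- manip.get_joint_vel(): joint speeds.
- manip.get_tau(): joint torques, N m.
- manip.get_position(): TCP position.
- manip.get_ee_rot(): TCP orientation.
- manip.get_contact_force(): force on the tool from outside, world axes, zero at the start.
- manip.get_torque(): the same for the moment, N m.
- manip.get_width(): finger opening in m.
- manip.get_grip_force(): force on a finger pad.
Only numpy, scipy, OpenCV 4.12 (cv2) and the standard library are available. Lean on these libraries where they do the work, as an engineer would, in place of code of your own. Each camera call takes 0.05 s, during which the arm holds its last target. There are 200 camera calls.

TASK

A flat archive box lies on top of the wooden plate rack and covers the framed school slate stored in it. Push the box along the rack's rails all the way to the end stops, without ever lifting it or letting it drop off the rails, then draw the slate up out of its slot. Gently lean the slate on the display stand, its lower long edge on the ledge between lip and back and roughly centred, and let go, leaving the box at the stops and everything else where it is.

Things in the scene. Friction and masses are not known exactly. Their poses are not given: they have to be found in the camera images.
- rack: Fixed wooden plate rack, 330 (x) by 200 (y) mm. Origin: centre of underside. Four slots across y at x = -110, -65, -20, +25 mm hold panels upright on a base 12 mm thick: each panel end (|y| 76 to 88 mm) stands in a groove 13 mm wide, 12 to 80 mm above the table. Open from above between its two rails (172 mm clear).
- rack_stops (a point): Point midway between the two rails at the rack's +x end, 155 mm from the rack's centre, 138 mm up. The rails, 14 mm wide, run along rack x at y = -93 and +93 mm, tops 138 mm above the table; here each ends in an upright stop 22 mm high with its inner face at this x. The other (-x) end has no stop.
- flatbox: Loose closed flat archive box of cream card with steel corners, 110 (x) by 216 (y) by 28 (z) mm, about 0.35 kg, lying across both rails (underside 138 mm up) over the slots at rack x = -110 and -65 mm. Origin: centre of its underside; axes about parallel to the rack's. Against the stops its origin is at rack x = +100 mm.
- slate: The framed school slate: dark slate in a light wooden frame, 10 mm thick (x), 170 wide (y), 120 high (z), about 0.32 kg, both faces alike. Stands on its long edge in the rack's slot at x = -110 or -65 mm, top edge 132 mm above the table, by far the tallest panel. Origin: middle of its lower long edge.
- slate_top (a point): Middle of the slate's upper long edge (120 mm above its origin).
- stand: Fixed dark wooden display stand, 200 mm wide (y). Ledge 15 mm above the table, from the back (x = 0) to the lip (inner face x = -30 mm, 14 mm higher than the ledge). The back, 70 mm along its slope, rises from x = 0, z = 15 mm and leans 15 degrees to +x; the slate leans on it, width along y. Origin: at table height under the foot of the back's front face.
- board: Plain plywood panel in the rack's other slot under the box (x = -65 or -110 mm), 10 by 170 by 70 mm high; stays there. Origin: middle of lower edge.
- plate: Plain aluminium panel in the rack's slot at x = +25 mm, 10 by 170 by 74 mm high; stays there. Origin: middle of lower edge.
- jar: Bystander: glass jar with cork lid, 84 mm diameter, 120 mm high. Origin: centre of underside.
- tin: Bystander: steel can with a paper label, 68 mm diameter, 90 mm high. Origin: centre of underside.
- roundtin: Bystander: plain brass cylinder, 80 mm diameter, 50 mm high. Origin: centre of underside.
- globe: Bystander: small globe on a foot, 180 mm high. Origin: centre of underside.
Not all that is in view belongs to the job. What is shaped like the flatbox but pink is not meant. Leave any blue look-alike of the stand alone.

How it is judged:
By the outcome, as a careful person would: the job done as asked, in the order asked, and still so for the second after the job is handed in, with the robot touching nothing.
It also fails if it takes over 56 s, if anything falls off the work surface, if the arm or the gripper's body presses on something with over 40 N, if the wrist force passes 120 N, or if a joint passes its speed limit or range.

## Working session

There is one attempt and no reset: what is moved stays moved. The work goes in short steps, each a Python script; the robot and the scene stay as the last script left them, time stands still between calls to the robot, and variables do not carry over. Pictures are saved under pics/ and viewed, at most 10 in all, crops included, and the job is handed in when it is done.

```bash
mkdir -p pics
python3 - <<'E'
from rig import manip
import cv2,numpy as np,pickle
d={}
for n in("scene","top"):
    c=manip.camera(n);d[n]=c;cv2.imwrite(f"pics/{n}0.png",c["image"][:,:,::-1])
    print(n,c["fx"],c["fy"],c["cx"],c["cy"],np.round(c["cam_to_world"],3).tolist())
pickle.dump(d,open("cams0.pkl","wb"))
print(manip.get_ee_rot(),manip.get_time(),np.round(manip.camera("wrist")["mount"],3).tolist())
E
```

```text
scene 584.6059807807574 584.6059807807574 324.9949020517852 234.61984980792863 [[0.997, -0.048, 0.067, 0.428], [-0.081, -0.707, 0.702, -1.083], [0.013, -0.705, -0.709, 1.211], [0.0, 0.0, 0.0, 1.0]]
top 547.5868541303793 547.5868541303793 311.10374954199494 240.14754506476905 [[0.02, -0.994, 0.106, 0.362], [-1.0, -0.019, 0.008, -0.008], [-0.006, -0.106, -0.994, 1.702], [0.0, 0.0, 0.0, 1.0]]
[-4.70674699e-01 -3.10589496e+00  2.06963793e-03] 0.1 [[-0.001, -0.96, -0.281, 0.07], [1.0, -0.0, -0.001, 0.0], [0.001, -0.281, 0.96, -0.121], [0.0, 0.0, 0.0, 1.0]]
```

View pics/scene0.png

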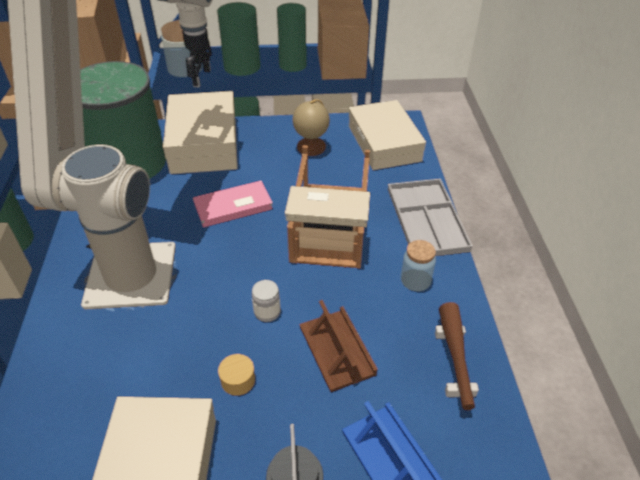

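View pics/top0.png

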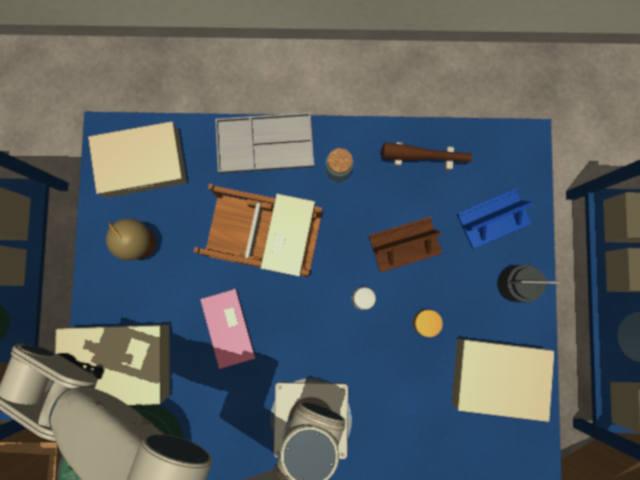

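The top view shows these candidates:
- **Flatbox:** the cream box on the rack at (290,235) fits, since it lies across the rails. The pink one at (228,328) lies on the table, and the cream boxes at (137,158), (115,362) and (505,380) are large and on the table.
- **Stand:** the dark brown one at (405,245) fits. The blue one at (495,218) is the look-alike.

I'll measure these and confirm them in an enlarged crop.

```bash
cat > h.py <<'E'
import numpy as np,cv2,pickle
def ray(c,u,v,T=None):
    T=c["cam_to_world"] if T is None else T
    d=T[:3,:3]@np.array([(u-c["cx"])/c["fx"],(v-c["cy"])/c["fy"],1]);return T[:3,3],d
def onz(c,u,v,z,T=None):
    o,d=ray(c,u,v,T);return o+d*(z-o[2])/d[2]
def proj(c,p,T=None):
    T=c["cam_to_world"] if T is None else T
    q=np.linalg.inv(T)@np.append(p,1);return np.array([c["fx"]*q[0]/q[2]+c["cx"],c["fy"]*q[1]/q[2]+c["cy"]])
E
python3 - <<'E'
from h import *
d=pickle.load(open("cams0.pkl","rb"))
c=d["top"];im=c["image"];hsv=cv2.cvtColor(im,cv2.COLOR_RGB2HSV)
def big(m,roi):
    k=np.zeros_like(m);x0,y0,x1,y1=roi;k[y0:y1,x0:x1]=m[y0:y1,x0:x1]
    return max(cv2.findContours(k,cv2.RETR_EXTERNAL,cv2.CHAIN_APPROX_NONE)[0],key=cv2.contourArea)
def rect(ct,z):
    P=np.array([onz(c,*p[0],z)[:2] for p in ct],np.float32)
    r=cv2.minAreaRect(P);print(np.round(r[0],4),np.round(r[1],4),round(r[2],2),np.round(cv2.boxPoints(r),3).tolist())
print("hsv box",hsv[210,295],"rack",hsv[230,225],"stand",hsv[255,400])
cream=cv2.inRange(hsv,(15,20,150),(40,120,255))
print("box");rect(big(cream,(255,185,322,285)),.166)
wood=cv2.inRange(hsv,(0,90,40),(20,255,255))|cream
ct=big(wood,(190,180,326,282));print("rack outline z.138");rect(ct,.138)
st=cv2.inRange(hsv,(0,60,15),(20,255,255));print("stand");rect(big(st,(360,210,448,280)),.03)
a=cv2.resize(im[175:290,185:330],None,fx=5,fy=5,interpolation=3)[:,:,::-1]
cv2.imwrite("pics/rack.png",a)
b=cv2.resize(im[205,][None] if 0 else im[205:285,355:455],None,fx=4,fy=4,interpolation=3)[:,:,::-1]
s=d["scene"]["image"];b2=cv2.resize(s[290:395,290:385],None,fx=4,fy=4,interpolation=3)[:,:,::-1]
H=max(len(b),len(b2));out=np.zeros((H,b.shape[1]+b2.shape[1],3),np.uint8);out[:len(b),:b.shape[1]]=b;out[:len(b2),b.shape[1]:]=b2
cv2.imwrite("pics/stand.png",out)
E
```

```text
hsv box [ 32  58 220] rack [ 14 167 165] stand [ 12 169  92]
box
[0.5413 0.0731] [0.1129 0.2146] 79.46 [[0.42500001192092896, 0.03700000047683716], [0.6359999775886536, -0.0020000000949949026], [0.6570000052452087, 0.10899999737739563], [0.44600000977516174, 0.14800000190734863]]
rack outline z.138
[0.5598 0.1576] [0.3361 0.2184] 79.57 [[0.421999990940094, 0.012000000104308128], [0.6370000243186951, -0.027000000700354576], [0.6980000138282776, 0.30300000309944153], [0.4830000102519989, 0.34299999475479126]]
stand
[ 0.5357 -0.2888] [0.1169 0.2116] 18.07 [[0.44699999690055847, -0.20600000023841858], [0.5130000114440918, -0.40700000524520874], [0.6240000128746033, -0.3709999918937683], [0.5580000281333923, -0.17000000178813934]]
```

View pics/rack.png

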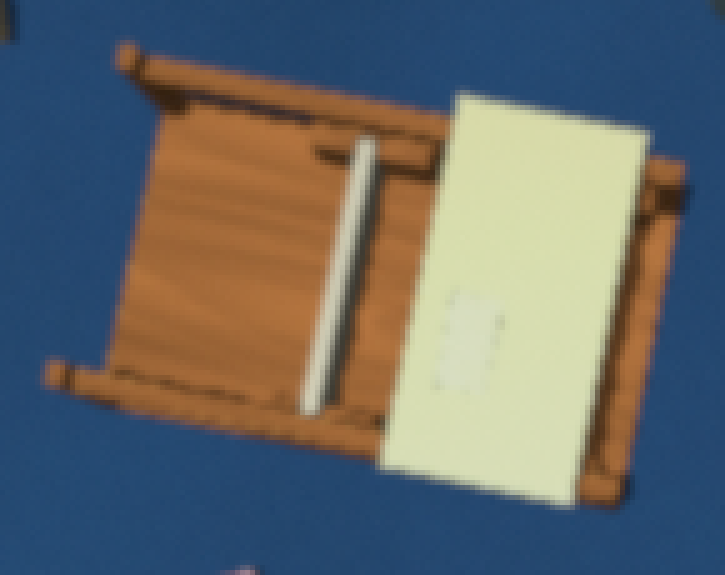

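View pics/stand.png

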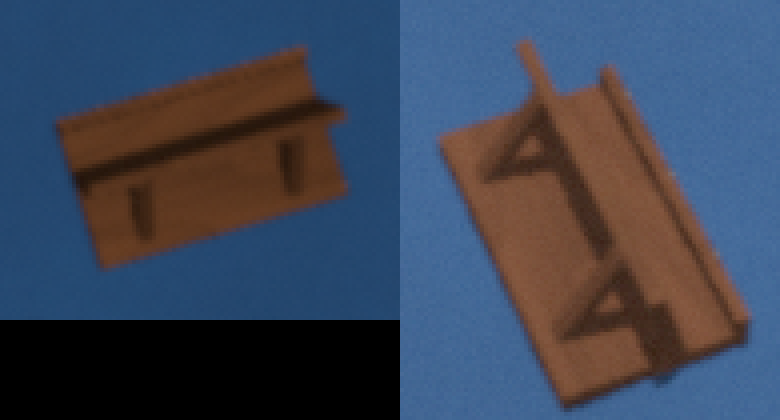

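The crops confirm the cream box across the rails at the -x end, with the stops at the left (+y world). The stand's lip is on the side away from the robot (image top) and its back leans toward the robot. I'll move now and take a wrist view of the stand on the way.

```bash
cat >> h.py <<'E'
from scipy.spatial.transform import Rotation as Ro
from rig import manip as m
def rot(z,a):  # tool z axis, closing axis near azimuth a
    z=np.array(z,float);z/=np.linalg.norm(z);y=np.array([np.cos(a),np.sin(a),0]);y-=z*(y@z);y/=np.linalg.norm(y)
    return Ro.from_matrix(np.c_[np.cross(y,z),y,z]).as_rotvec()
def pick(p,a,z=(0,0,-1)):
    q0=m.get_joint_positions();b=[]
    for k in(0,np.pi):
        r=rot(z,a+k);q=m.solve_ik(p,r)
        if q is not None:b.append((abs(q[5])+.3*np.abs(np.array(q)-q0).max(),k,r,np.round(q,2).tolist()))
    b.sort(key=lambda t:t[0]);return b
def snap(fn):
    T=np.eye(4);T[:3,3]=m.get_position();T[:3,:3]=Ro.from_rotvec(m.get_ee_rot()).as_matrix()
    c=m.camera("wrist");c["T"]=T@c["mount"];cv2.imwrite("pics/"+fn+".png",c["image"][:,:,::-1]);pickle.dump(c,open(fn+".pkl","wb"));return c
def wf():return np.round(m.get_contact_force(),1)
rx=np.radians(79.57);RX=np.array([np.cos(rx),np.sin(rx),0]);RY=np.array([-RX[1],RX[0],0])
sx=np.radians(198.07)
E
python3 - <<'E'
from h import *
m.servo_line([.185,.597,.36],rate=.25)
p=np.array([.5357,-.2888,.33])
for k in(0,np.pi):
    r=rot((0,0,-1),sx+k);x=Ro.from_rotvec(r).as_matrix()[:,0]
    q=m.solve_ik(p+.06*x,r);print(k,x.round(2),None if q is None else np.round(q,2))
b=pick(p,sx);r=b[0][2];x=Ro.from_rotvec(r).as_matrix()[:,0]
print(b[0]);m.move_to(p+.06*x,r);snap("ws");print(m.get_time(),m.get_position())
E
```

```text
0 [ 0.31 -0.95  0.  ] [-0.58  0.39  1.49 -0.    1.26  2.25]
3.141592653589793 [-0.31  0.95 -0.  ] [-0.44  0.26  1.69 -0.    1.2  -0.76]
(np.float64(1.358960140097697), 3.141592653589793, array([1.84502891, 2.54272938, 0.        ]), [-0.51, 0.32, 1.59, -0.0, 1.22, -0.83])
3.9 [ 0.51738989 -0.23118481  0.33001208]
```

View pics/ws.png

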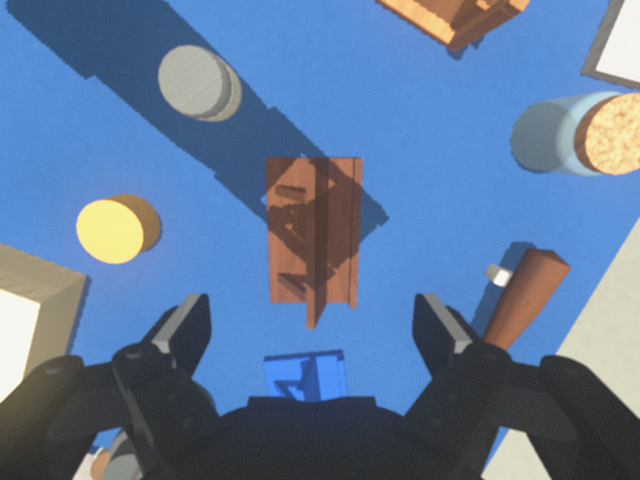

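The wrist view shows the stand at columns 266-362, rows 157-328, with the lip on the right at about column 355 and the back's top edge near column 316-328. I'll enlarge it to read the edges.

Run:
```python
from h import *
c=pickle.load(open("ws.pkl","rb"));im=c["image"]
a=cv2.resize(im[148:338,250:375],None,fx=3.1,fy=3.1,interpolation=cv2.INTER_CUBIC)
cv2.imwrite("pics/wsz.png",cv2.convertScaleAbs(a,alpha=1.5)[:,:,::-1])
for v in(165,200,290,298):print(v,im[v,335:366,0].tolist())
```

```text
165 [111, 130, 148, 163, 176, 183, 189, 187, 185, 184, 181, 182, 178, 183, 181, 183, 177, 159, 126, 122, 157, 168, 169, 167, 168, 168, 159, 134, 103, 84, 92]
200 [100, 101, 101, 98, 100, 98, 100, 97, 96, 95, 100, 100, 98, 98, 101, 95, 94, 82, 88, 95, 96, 96, 95, 97, 95, 90, 71, 60, 63, 64, 56]
290 [182, 180, 179, 181, 176, 177, 173, 173, 164, 158, 164, 159, 159, 141, 138, 163, 178, 175, 181, 180, 173, 161, 124, 95, 91, 90, 88, 91, 90, 91, 91]
298 [175, 175, 178, 175, 176, 178, 173, 175, 164, 159, 160, 161, 147, 122, 128, 160, 178, 180, 178, 183, 183, 171, 128, 92, 90, 95, 92, 89, 94, 93, 93]
```

View pics/wsz.png

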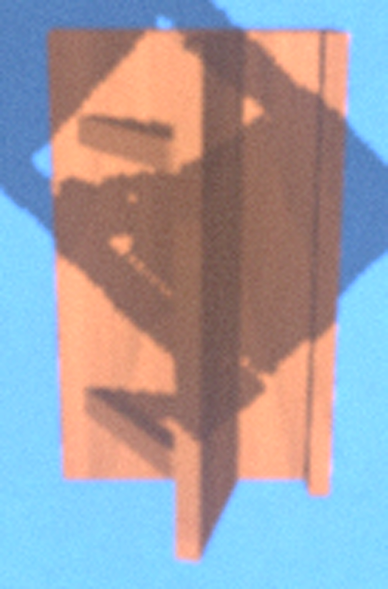

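Run:
```python
from h import *
c=pickle.load(open("ws.pkl","rb"));T=c["T"]
P=lambda u,v,z:onz(c,u,v,z,T)
f1,f2=P(328.1,158.5,.015),P(326.6,302,.015)
l1,l2=P(354.3,165,.029),P(349.2,298,.029)
o1,o2=P(362,158.5,.029),P(356,307,.029)
b1,b2=P(266,158,.015),P(270.5,302,.015)
for a,b in((f1,f2),(l1,l2),(o1,o2),(b1,b2)):
    d=b-a;print(a.round(4),b.round(4),np.linalg.norm(d).round(4),np.degrees(np.arctan2(d[1],d[0])).round(2))
def ang(a,b):d=b-a;return np.arctan2(d[1],d[0])
a=np.mean([ang(l1,l2),ang(f1,f2),ang(b1,b2),ang(o1,o2)])
sxd=np.array([np.sin(a),-np.cos(a),0]);sxd*=-np.sign(sxd[0]);ydir=np.array([np.cos(a),np.sin(a),0])
mid=lambda *p:np.mean(p,0)
print("sx deg",np.degrees(np.arctan2(sxd[1],sxd[0])),"sep foot-lip",(mid(f1,f2)-mid(l1,l2))@sxd,"lip thick",(mid(l1,l2)-mid(o1,o2))@sxd,"back depth",(mid(b1,b2)-mid(f1,f2))@sxd)
yc=np.mean([mid(f1,f2)@ydir,mid(b1,b2)@ydir,mid(o1,o2)@ydir]);print([mid(f1,f2)@ydir,mid(b1,b2)@ydir,mid(o1,o2)@ydir])
xs=np.mean([mid(f1,f2)@sxd,mid(l1,l2)@sxd+.030]);print("origin",(xs*sxd+yc*ydir).round(4))
```

```text
[ 0.5243 -0.1827  0.015 ] [ 0.586  -0.3698  0.015 ] 0.197 -71.73
[ 0.556  -0.1795  0.029 ] [ 0.6103 -0.3479  0.029 ] 0.177 -72.12
[ 0.5621 -0.1694  0.029 ] [ 0.6237 -0.3578  0.029 ] 0.1982 -71.89
[ 0.4507 -0.2061  0.015 ] [ 0.5111 -0.3943  0.015 ] 0.1976 -72.21
sx deg -161.98522015994044 sep foot-lip 0.030489520464105826 lip thick 0.009352389266595804 back depth 0.07799105542291274
[np.float64(0.43437463776293733), np.float64(0.4341995780504002), np.float64(0.43403727964421374)]
origin [ 0.5553 -0.276   0.    ]
```

Run:
```python
from h import *
bc=np.array([.5413,.0731,0]);p=bc-RX*(.055+.011+.035)
hi=p+[0,0,.27];lo=p+[0,0,.162]
b=pick(hi,rx+np.pi/2);print(b[0],p);r=b[0][2]
m.move_to(hi,r);m.servo_line(lo,r,rate=.15);f0=wf();print(f0,m.get_width())
s=.03;m.servo_line(lo+RX*s,r,rate=.15)
s=.2;m.servo_line(lo+RX*s,r,rate=.07);print("after",wf(),m.get_time())
while s<.245:
    s+=.002;m.servo_line(lo+RX*s,r,rate=.03);m.hold(.06);f=m.get_contact_force()-f0;g=f@RX
    print(round(s,3),round(g,1),end=" ")
    if g<-9:break
print(m.get_time(),m.get_position());snap("wp")
c=m.camera("top");pickle.dump(c,open("top1.pkl","wb"));cv2.imwrite("pics/top1.png",cv2.resize(c["image"][175:290,185:330],None,fx=5,fy=5,interpolation=3)[:,:,::-1])
```

```text
(np.float64(0.36926215044356203), 3.141592653589793, array([2.41416026, 2.01033197, 0.        ]), [-0.07, 0.25, 1.84, -0.0, 1.05, 0.11]) [ 0.52301555 -0.02623116  0.        ]
[-0.5  0.6 -0.1] 0.08534264518640253
after [-0.5 -2.6  1.5] 8.5583
0.202 -2.5 0.204 -1.1 0.206 -1.9 0.208 -1.9 0.21 -2.3 0.212 -1.2 0.214 -1.7 0.216 -0.9 0.218 -1.4 0.22 -1.4 0.222 -2.1 0.224 -5.8 0.226 -15.6 12.5667 [0.56334885 0.19355963 0.1619959 ]
```

View pics/top1.png

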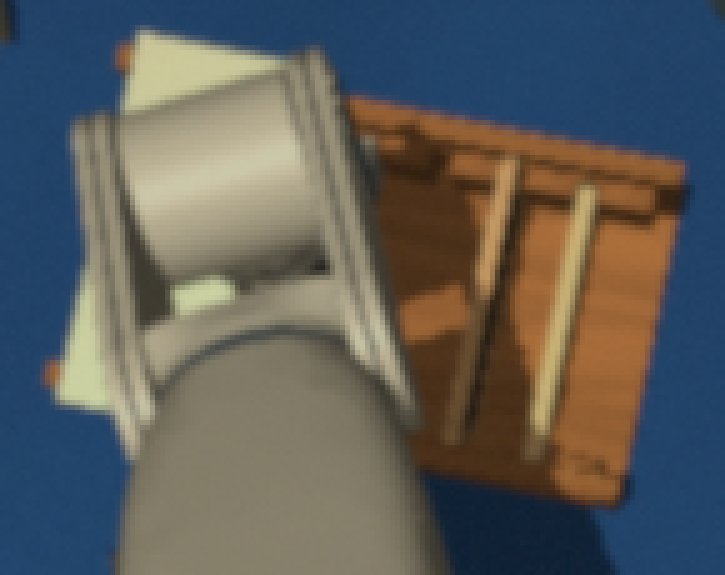

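The box sits against both stops. Two panels are uncovered, at crop columns ~485 (wood-coloured) and ~565 (light). I'll back off and take a closer wrist view to tell the slate from the board.

Run:
```python
from h import *
p=m.get_position();r=m.get_ee_rot()
m.servo_line(p-RX*.02,r,rate=.1);m.servo_line(p-RX*.02+[0,0,.15],r,rate=.25)
ro=np.array([.5583,.1575,0]);t=ro-RX*.088+[0,0,.32]
b=pick(t,rx);print(b);r=b[0][2];x=Ro.from_rotvec(r).as_matrix()[:,0];print(x)
m.move_to(t+.06*x,r);c=snap("wr");print(m.get_time())
c2=m.camera("top");pickle.dump(c2,open("top2.pkl","wb"))
a=c["image"];b=cv2.resize(c2["image"][175:290,185:330],None,fx=2.4,fy=2.4,interpolation=3)
o=np.zeros((480,640,3),np.uint8);o[:]=a;cv2.imwrite("pics/wr.png",o[:,:,::-1])
```

```text
[(np.float64(1.8043342950806684), 0, array([0.28554972, 3.12858846, 0.        ]), [0.11, 0.23, 1.74, -0.0, 1.17, -1.28]), (np.float64(2.2797361545860637), 3.141592653589793, array([ 3.12858846, -0.28554972,  0.        ]), [0.11, 0.23, 1.74, -0.0, 1.17, 1.86])]
[-9.83476816e-01  1.81034117e-01 -5.64208718e-16]
15.35
```

View pics/wr.png

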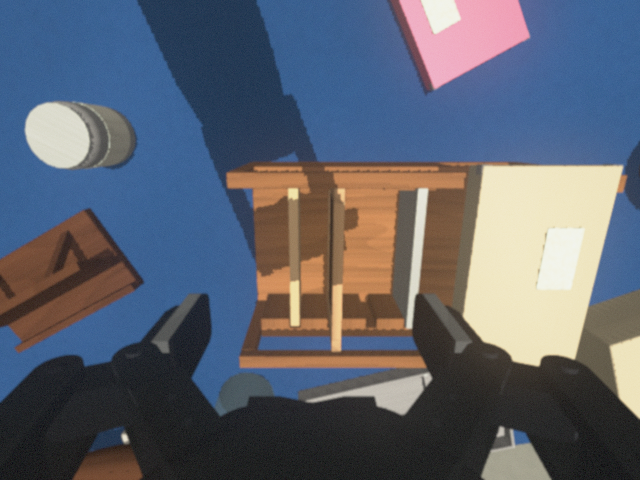

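The panel at column 337 (rows 188-352) is longer in view, so it is nearer the camera and taller, and it shows a dark face. That makes it the slate, at x=-65. The panel at column 293 (rows 188-327) is the plywood board. I'll check this with lengths and an enlarged crop.

Run:
```python
from h import *
c=pickle.load(open("wr.pkl","rb"));T=c["T"];im=c["image"]
for v in(200,230,260,290,320,340):print(v,im[v,322:350].sum(1).tolist())
for n,pts,z in(("slate",((339.5,188.5),(336.5,352)),.132),("board@.082",((293.5,188),(295,327)),.082),("board@.132",((293.5,188),(295,327)),.132)):
    a,b=[onz(c,*p,z,T) for p in pts];d=b-a;print(n,((a+b)/2).round(4),np.linalg.norm(d).round(4),np.degrees(np.arctan2(d[1],d[0])).round(1))
for z,us in((.138,((228,180),(620,180))),):pass
t=pickle.load(open("top2.pkl","rb"));print("proj slate in top",proj(t,(onz(c,339.5,188.5,.132,T)+onz(c,336.5,352,.132,T))/2))
cv2.imwrite("pics/wrz.png",cv2.resize(im[175:365,270:360],None,fx=3.1,fy=3.1,interpolation=cv2.INTER_CUBIC)[:,:,::-1])
tt=t["image"];print(tt[222:226,270:292].sum(2).tolist())
```

```text
200 [235, 229, 234, 231, 226, 252, 270, 274, 217, 150, 166, 217, 253, 297, 303, 295, 301, 309, 361, 448, 527, 546, 506, 418, 383, 397, 410, 399]
230 [265, 268, 265, 269, 258, 263, 274, 241, 183, 159, 187, 253, 317, 331, 324, 337, 335, 334, 344, 334, 339, 328, 319, 317, 326, 318, 359, 396]
260 [413, 329, 264, 261, 258, 267, 265, 214, 158, 178, 226, 295, 332, 332, 327, 338, 333, 344, 340, 356, 367, 386, 426, 437, 438, 441, 446, 434]
290 [362, 298, 250, 253, 249, 278, 247, 183, 174, 233, 390, 516, 564, 565, 568, 582, 590, 589, 593, 564, 492, 434, 413, 425, 415, 414, 408, 403]
320 [404, 403, 411, 413, 382, 324, 259, 240, 276, 343, 453, 534, 548, 562, 577, 582, 591, 591, 574, 515, 423, 390, 388, 379, 389, 388, 385, 383]
340 [322, 326, 312, 323, 317, 328, 325, 321, 306, 379, 495, 538, 548, 561, 556, 567, 572, 569, 527, 418, 333, 313, 335, 318, 326, 321, 323, 334]
slate [0.5469 0.0962 0.132 ] 0.1701 -10.2
board@.082 [0.5425 0.0515 0.082 ] 0.1642 -10.7
board@.132 [0.5246 0.0576 0.132 ] 0.1412 -10.7
proj slate in top [279.71907611 233.35799001]
[[414, 414, 414, 416, 418, 424, 425, 425, 426, 431, 433, 433, 434, 436, 437, 441, 442, 445, 439, 399, 337, 359], [430, 430, 431, 433, 435, 438, 439, 442, 442, 444, 448, 446, 450, 451, 451, 454, 455, 455, 452, 418, 352, 366], [446, 446, 449, 449, 448, 452, 452, 450, 455, 455, 457, 460, 457, 460, 463, 462, 465, 468, 462, 431, 366, 364], [456, 458, 459, 458, 462, 460, 463, 465, 466, 466, 469, 468, 469, 470, 472, 472, 475, 475, 470, 442, 372, 346]]
```

View pics/wrz.png

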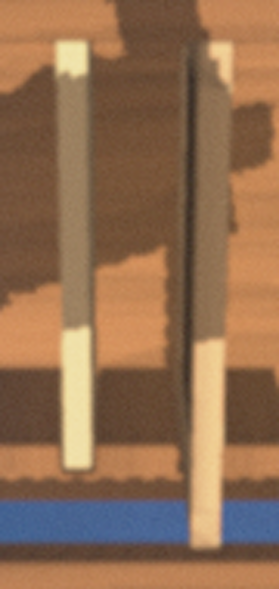

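Length at z=0.132 comes out at 170 mm, with dark slate in a frame, so the slate is the panel at x=-65. Next I'll grasp it and draw it up.

Run:
```python
from h import *
g=np.array([.5469,.0962,0]);r=rot((0,0,-1),np.radians(79.7))
m.command_gripper(.06)
m.move_to(g+[0,0,.22],r);m.servo_line(g+[0,0,.115],r,rate=.12);print(wf(),m.get_time())
m.command_gripper(0,40);print(m.get_width(),m.get_grip_force(),wf())
m.servo_line(g+[0,0,.145],r,rate=.06);print(wf(),m.get_width())
m.servo_line(g+[0,0,.33],r,rate=.15);print(wf(),m.get_width(),m.get_position(),m.get_time())
for n in("scene","top"):
    c=m.camera(n);pickle.dump(c,open(n+"3.pkl","wb"))
    if n=="scene":cv2.imwrite("pics/s3.png",cv2.resize(c["image"][40:300,230:450],None,fx=2.3,fy=2.3)[:,:,::-1])
```

```text
[ 0.2 -0.3 -0.3] 17.35
0.009295727820197663 40.157323479652405 [-0.7 -0.9  4.6]
[-0.1  1.1 -3.5] 0.009774588189189247
[-0.1  0.3 -3.4] 0.009969211484210132 [0.54633061 0.09612647 0.32890857] 19.8833
```

View pics/s3.png

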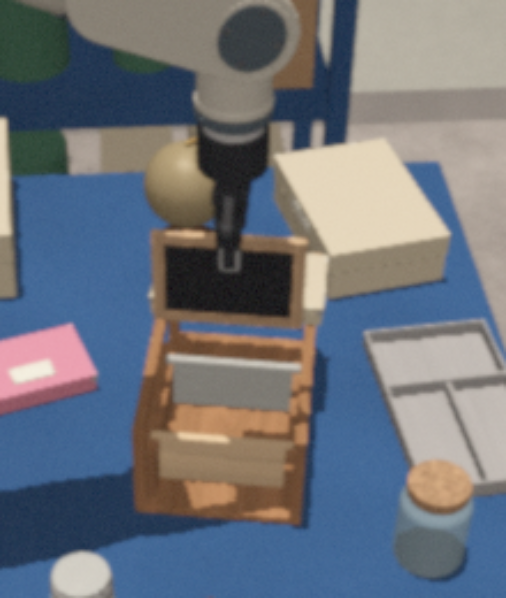

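The slate hangs level from the gripper at crop (230,275), gripped at its centre, and the weight reading is about 3.4 N. Next is placing it; I've used up the 10 pictures, so from here I check numerically.

Run:
```python
from h import *
s=np.radians(198.01);X=np.array([np.cos(s),np.sin(s),0]);Z=np.array([0,0,1.]);t=np.radians(15)
u=np.cos(t)*Z+np.sin(t)*X;n=np.cos(t)*X-np.sin(t)*Z
F=np.array([.5553,-.276,.015]);r=rot(-u,s-np.pi)
P=lambda c,h:F-(.005+c)*n+(.103+h)*u
m.move_to(P(.004,.19)+[0,0,.0],r);m.hold(.2);f0=m.get_contact_force();print(wf(),m.get_position()-P(.004,.19),m.get_time())
m.servo_line(P(.004,.02),r,rate=.1);m.hold(.15);print(wf())
f0=m.get_contact_force();h=.008;m.servo_line(P(.004,h),r,rate=.05)
while h>-.008:
    h-=.001;m.servo_line(P(.004,h),r,rate=.02);m.hold(.05);f=m.get_contact_force()-f0;print(round(h,3),f.round(1),end=";")
    if f[2]>2.5 or abs(f@n)>4:break
print()
c=.004;g0=m.get_contact_force()
while c>-.004:
    c-=.001;m.servo_line(P(c,h),r,rate=.02);m.hold(.05);f=m.get_contact_force()-g0;print(round(c,3),f.round(1),round(f@n,1),end=";")
    if f@n<-1.5:break
print(m.get_time(),h,c,m.get_width())
```

```text
[-0.7  0.2 -4.1] [5.77555765e-04 9.27456723e-04 8.18397605e-05] 21.6583
[-0.6  0.2 -3.3]
0.007 [ 0.2 -0.1 -0.3];0.006 [ 0.4 -0.7 -1.1];0.005 [ 0.6 -0.2 -0.8];0.004 [ 0.4 -0.2 -1.6];0.003 [ 0.8 -0.3 -0.9];0.002 [ 0.3  0.1 -0.4];0.001 [-0.2 -0.6 -0.7];0.0 [ 0.9 -1.7 -1.1];-0.001 [-1.3 -1.9  4.5];
0.003 [2.4 1.2 2.6] -3.2;27.05 -0.001 0.003 0.009489241494534546
```

Run:
```python
from h import *
s=np.radians(198.01);X=np.array([np.cos(s),np.sin(s),0]);Z=np.array([0,0,1.]);t=np.radians(15)
u=np.cos(t)*Z+np.sin(t)*X;n=np.cos(t)*X-np.sin(t)*Z
F=np.array([.5553,-.276,.015]);r=rot(-u,s-np.pi)
P=lambda c,h:F-(.005+c)*n+(.103+h)*u
c=.003;m.servo_line(P(c,.002),r,rate=.03);m.hold(.1);g0=m.get_contact_force()
while c>-.003:
    c-=.001;m.servo_line(P(c,.002),r,rate=.02);m.hold(.1);f=m.get_contact_force()-g0;print(round(c,3),f.round(1),round(f@n,1),end=";")
    if f@n<-2:break
h=.002
while h>-.003:
    h-=.001;m.servo_line(P(c,h),r,rate=.02);m.hold(.05);f=m.get_contact_force()-g0;print(round(h,3),f.round(1),end=";")
    if f[2]>2:break
m.command_gripper(.02);m.hold(.2);print("\nopen20",wf(),m.get_width())
m.command_gripper(.045);print(wf())
q=P(c,h);m.servo_line(q+.06*u,r,rate=.08);print(wf());m.servo_line(q+.16*u,r,rate=.2)
b=.12*X*0+q+[-.12,.0,.22]
try:m.move_to(b,rot(-Z,s-np.pi))
except m.IKError:print("ik")
m.hold(.3);print(m.get_time(),m.get_position())
C={k:m.camera(k) for k in("scene","top")};pickle.dump(C,open("fin.pkl","wb"))
for k in C:
    # expected slate corners in pixels and the dark slate region found
    cs=[proj(C[k],F+y*np.array([-X[1],X[0],0])+v*u-.01*n) for v in(0,.12) for y in(-.085,.085)];print(k,np.round(cs).tolist())
    im=C[k]["image"];x0,y0=np.min(cs,0).astype(int)-12;x1,y1=np.max(cs,0).astype(int)+12
    dk=(im.max(2)<60).astype(np.uint8);o=np.zeros_like(dk);o[y0:y1,x0:x1]=dk[y0:y1,x0:x1]
    ct=cv2.findContours(o,cv2.RETR_EXTERNAL,cv2.CHAIN_APPROX_NONE)[0]
    if ct:
        e=max(ct,key=cv2.contourArea);print(cv2.contourArea(e),np.round(cv2.boxPoints(cv2.minAreaRect(e))).tolist())
# box
c=C["top"];hs=cv2.cvtColor(c["image"],cv2.COLOR_RGB2HSV);k=cv2.inRange(hs,(20,20,150),(40,120,255));k[:180]=0;k[285:]=0;k[:,:190]=0;k[:,330:]=0
e=max(cv2.findContours(k,0,1)[0],key=cv2.contourArea);R=cv2.minAreaRect(np.array([onz(c,*p[0],.166)[:2] for p in e],np.float32));print("box",R)
d=np.array([*R[0],0])-[.5586,.160,0];print("box in rack",d@RX,d@RY)
```

```text
0.002 [ 0.5  0.2 -0.8] -0.3;0.001 [ 0.2  0.7 -0.5] -0.3;0.0 [-0.2 -0.9 -1.6] 0.9;-0.001 [ 2.9  1.4 -1.3] -2.7;0.001 [2.8 0.  0.2];0.0 [-0.6 -2.   7.7];
open20 [-1.1  0.   0.4] 0.02024140647604148
[ 0.5 -0.3 -0.1]
[ 0.2 -0.2  0.5]
32.5833 [ 0.41350669 -0.28298694  0.33428251]
scene [[334.0, 316.0], [362.0, 370.0], [323.0, 291.0], [353.0, 347.0]]
1.0 [[310.0, 350.0], [311.0, 350.0], [314.0, 357.0], [314.0, 357.0]]
top [[375.0, 242.0], [428.0, 226.0], [383.0, 248.0], [439.0, 231.0]]
260.5 [[400.0, 241.0], [439.0, 241.0], [439.0, 259.0], [400.0, 259.0]]
box ((0.5740749835968018, 0.2558189034461975), (0.1104714497923851, 0.2151222676038742), 79.41608428955078)
box in rack 0.09703717010677092 0.0021272030045604135
```

Run:
```python
from h import *
s=np.radians(198.01);X=np.array([np.cos(s),np.sin(s),0]);Y=np.array([-X[1],X[0],0]);Z=np.array([0,0,1.]);t=np.radians(15)
u=np.cos(t)*Z+np.sin(t)*X;n=np.cos(t)*X-np.sin(t)*Z;F=np.array([.5553,-.276,.015])
r=rot(-Z,s+np.pi);x=Ro.from_rotvec(r).as_matrix()[:,0]
p=F-X*.12+.06*x;p[2]=.38
q=m.get_position();q[2]=.38;m.servo_line(q,rate=.2);m.move_to(p,r);m.hold(.2);c=snap("wf");T=c["T"];im=c["image"]
cs=np.array([proj(c,F+y*Y+v*u-.01*n,T) for v,y in((.0,-.085),(.0,.085),(.12,.085),(.12,-.085))]);print("expected",cs.round().tolist())
dk=((im.max(2)<75)*255).astype(np.uint8);o=np.zeros_like(dk);x0,y0=np.maximum(cs.min(0).astype(int)-15,0);x1,y1=cs.max(0).astype(int)+15;o[y0:y1,x0:x1]=dk[y0:y1,x0:x1]
e=max(cv2.findContours(o,0,1)[0],key=cv2.contourArea);R=cv2.minAreaRect(e);print(cv2.contourArea(e),np.round(cv2.boxPoints(R)).tolist(),"exp centre",cs.mean(0),"got",R[0])
# dark panel corners on the expected plane -> slate coordinates (y,up)
nn=-n
for a in cv2.boxPoints(R):
    oo,d=ray(c,*a,T);P=oo+d*(((F-.01*n-oo)@nn)/(d@nn));print(((P-F)@Y).round(4),((P-F)@u).round(4))
print(m.get_time(),wf())
```

```text
expected [[232.0, 170.0], [240.0, 282.0], [195.0, 322.0], [179.0, 180.0]]
3496.5 [[188.0, 187.0], [226.0, 183.0], [238.0, 297.0], [200.0, 301.0]] exp centre [211.55391728 238.39632027] got (213.14459228515625, 241.88009643554688)
-0.0761 0.1049
-0.0697 0.0207
0.1059 0.0094
0.0653 0.1046
34.3167 [-0.1  0.1 -0.5]
```

The slate's dark panel shows on the expected leaning plane, 0.02-0.105 m up the slope and roughly centred. The box is at the stops and the arm is clear, so I'll hand it in.

```bash
python3 -c "
from rig import manip as m
print(m.sign_off())"
```

```text
the job is handed in; nothing more can be done
None
```

I handed the job in at about 34 s: the box is against the end stops, and the slate leans on the brown stand, roughly centred with its lower edge on the ledge (final state checked only by camera and force readings, not viewed).

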